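# Click the fresh filter cassette into the nail-dust collector

### The job

Fit the fresh filter cassette, the one with white pleats, into the open well of the white nail-dust collector and press it down to the stop so that its push-push latch clicks, then let go and see that it stays down, flush with the collector's top; if it has come back up, press it again. Leave the used brown filter cassette where it is.

Things in the scene. Friction and masses are not known exactly. Their poses are not given: they have to be found in the camera images.
- fresh_filter: Loose filter cassette: blue frame 90 (x) by 70 (y) by 40 mm high, filled with white pleats, standing on the table. In the middle of its top a blue grip rib, 56 mm long (along x), 14 mm thick (y), rises from 40 to 70 mm above the underside: grasp it across y from above; press on its top. Origin: centre of the underside, z up. 0.1 to 0.21 kg. Fits the well either way round.
- used_filter: Used filter cassette: same shape and size and frame, but with dark brown pleats. To be left where it is. Origin: centre of the underside.
- well (a point): Centre of the well's mouth, z up, level with the top of the fixed white collector (170 x 230 x 85 mm; well at its -y end, black round fan grille at +y). Well 100 (x) by 80 mm (y), its top 10 mm a 45 degree lead-in: a cassette 12 mm off slides in. Floor: sprung carriage, 20 mm below the mouth when up; a cassette then stands 20 mm proud. Latched: flush, underside 40 mm below the mouth.
- carriage (a joint): Travel of the sprung carriage straight down, m: 0 up, 0.019 to 0.020 held by the latch, 0.029 hard stop. Push-push: pressed to the stop (past 0.028) and let go, it rises to about 0.020 and stays; pressed to 0.025 or less, it springs back to 0; pressed to the stop again once latched, it is freed and comes up. The spring pushes up with 5 N at 0, 9 N at the stop.
Not all that is in view belongs to the job. What is shaped like the fresh_filter but yellow is not meant.

How it is judged:
By the outcome, as a careful person would: the job done as asked, in the order asked, and still so for the second after the job is handed in, with the robot touching nothing.
It also fails if it takes over 45 s, if anything falls off the work surface, if the arm or the gripper's body presses on something with over 40 N, if the wrist force passes 120 N, or if a joint passes its speed limit or range.

### The arm

A 6-joint arm with a two-finger parallel gripper is mounted at the origin on the work surface. World frame = base frame: x ahead of the robot, y to its left, z up, the work surface at z = 0. Lengths are in m, angles in rad, forces in N, time in s.
With the tool pointing down it reaches from about 0.4 to 0.925 m from the base axis. Payload 3.4 kg.
Tool frame: the origin (TCP) lies at the very end of the fingers, on their centre line; the grasp point (between the pads) lies 19 mm behind it; z points along the fingers, y is the line along which they close (so a half turn about z gives the same grasp; the last joint's range is limited). The gripper opens to 85 mm and grips with 20 to 120 N. Pads are 22 mm wide; open, the fingers measure 114 mm over their backs; the gripper's body (76 mm by 85 mm) begins 54 mm behind the grasp point. The pads swing forward as they close: fully open they stand 13 mm farther back than shut.
Start: joints at [1.036, 0.307, 1.506, -0, 1.328, -0.073], TCP at [0.256, 0.515, 0.231] pointing down, gripper open.
Joint ranges: [-3.12, 3.12], [-1.05, 2.28], [0.14, 2.33], [-1.42, 4.57], [0.1, 2.73], [-2.68, 2.68]. Speed limits (rad/s): [2.57, 2.57, 3.14, 3.14, 3.14, 3.14].

### API

Orientations are given as [roll, pitch, yaw] about the fixed x, y, z axes, in that order (R = Rz(yaw) Ry(pitch) Rx(roll)).
In Python, from bench import bot gives the robot as it stands.
- The arm moves only by the tool carry_out, never from a script. Its argument "moves" is a list of rows, each a list of 2 entries, a list of its own where there are three numbers: the shift along the world's x, y, z in m, then the turn about the world's z in rad. In form: [[[x, y, z], spin], ...]. A call has 1 to 12 rows; each row is the pose to reach, as a shift and turn from the pose commanded when the call began; what a row does not reach only later rows make up. A row lasts 1/12 s, in which the tool goes at most 41.7 mm and 7.16 degrees, less where a joint would pass 70% of its speed; a pose out of reach is approached as far as the arm can. A call with a gripper value outside its range is refused whole. "hand" is the gripper command: -1 is fully open, 1 is shut, values between are in proportion, set as the call begins (left out, the last holds). The fingers move at their own pace and stop on an object; "force" is the grip in N (left out, the last holds). Time passes only in rows, so rows that repeat a pose let the fingers close. It gives the time, the measured TCP pose, the force, the opening and the grip force at its end, in the units of the state.
- bot.get_state(): the state, without advancing time (a new reading comes with each control period).
- bot.get_image(name): name is "scene" or "top"; returns a dict with "pixels" (384x512x3 uint8, red, green, blue), "z_map" (384x512 float32, m along the optical axis (not along the pixel's ray), 0 where there is no reading), "fx", "fy", "cx", "cy" (pixels), "R" (3x3) and "t" (3): a world point X has camera coordinates R X + t. Camera axes: x right, y down, z forward; pixel columns grow to the right and rows downward; lengths in m; the calibration is good to about 2 mm. A picture is of the moment at which its call begins.
- bot.close_job(): hands the job in; it is judged then, once.
The state is a dict: "time_s": time; "joints": joint angles; "qd": joint speeds; "effort": joint torques, N m; "position": TCP position; "tool_rot": TCP orientation; "contact_force": force on the tool from outside, world axes, zero at the start; "torque": the same for the moment, N m; "opening": finger opening in m; "finger_force": force on a finger pad.
Only numpy, scipy, OpenCV 4.12 (cv2) and the standard library are available. Lean on these libraries where they do the work, as an engineer would, in place of code of your own. Each camera call takes 0.05 s, during which the arm holds its last target. There are 200 camera calls.

## Working session

There is one attempt and no reset: what is moved stays moved. The work goes in short steps, Python scripts to look and compute and a tool call to move; the robot and the scene stay as the last step left them, time stands still between calls to the robot, and variables do not carry over. Pictures are saved under pics/ and viewed, at most 10 in all, crops included, and the job is handed in when it is done.

Besides the shell and the picture viewer there is one more tool, called as name(argument=value, ...), one argument or row to a line, values as JSON. carry_out: Moves the arm, as the interface text tells. Its arguments: {"type":"object","properties":{"moves":{"type":"array"},"hand":{"type":"number"},"force":{"type":"number"}},"required":["moves"]}

```bash
mkdir -p pics; cat > h.py <<'E'
import numpy as np, cv2
from bench import bot
def snap(n,fn=None):
    im=bot.get_image(n)
    if fn: cv2.imwrite('pics/'+fn,cv2.cvtColor(im['pixels'],cv2.COLOR_RGB2BGR))
    return im
def ray(im,u,v,z):
    R=np.array(im['R']);t=np.array(im['t']);c=-R.T@t
    d=R.T@np.array([(u-im['cx'])/im['fx'],(v-im['cy'])/im['fy'],1])
    return c+d*(z-c[2])/d[2]
def cloud(im):
    v,u=np.mgrid[:384,:512];z=im['z_map']
    P=np.stack([(u-im['cx'])/im['fx']*z,(v-im['cy'])/im['fy']*z,z],-1)
    W=(P-np.array(im['t']))@np.array(im['R']); W[z==0]=np.nan
    return W
E
python3 - <<'E'
from h import *
a=snap('top');b=snap('scene')
cv2.imwrite('pics/a.png',cv2.cvtColor(np.vstack([a['pixels']]),cv2.COLOR_RGB2BGR))
cv2.imwrite('pics/b.png',cv2.cvtColor(b['pixels'],cv2.COLOR_RGB2BGR))
s=bot.get_state();print(s['position'],s['tool_rot'],s['time_s'])
for m in(a,b):print(-np.array(m['R']).T@m['t'],m['R'],m['fx'])
E
```

```text
[0.25536333 0.51448526 0.23047673] [-3.13976586e+00 -1.47501294e-04  2.68084930e+00] 0.1
[ 0.31126238 -0.02729597  0.9199504 ] [[-0.14231643 -0.98981762 -0.00266701]
 [-0.96785145  0.13972165 -0.20914451]
 [ 0.20738756 -0.02718343 -0.97788111]] 490.55081096040846
[0.97045873 0.40619715 0.8994871 ] [[-0.70748975  0.70653491  0.01633021]
 [ 0.53737437  0.55282089 -0.63688134]
 [-0.45900658 -0.44181159 -0.77078887]] 466.51830402307985
```

View pics/a.png

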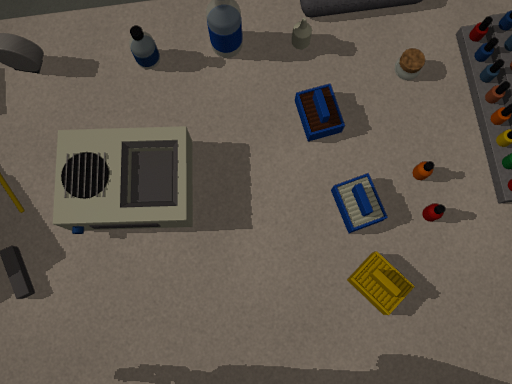

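View pics/b.png

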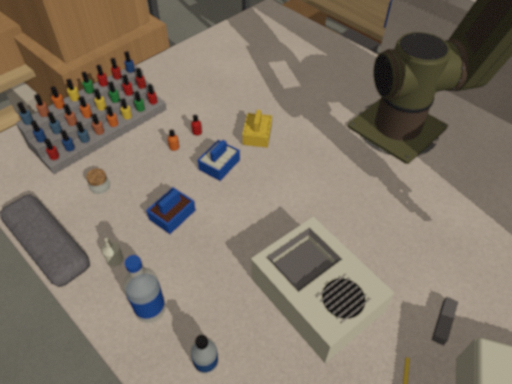

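In the top view there are three cassettes: brown pleats at (320,112), white pleats at (359,203) and yellow at (381,283). The white one fits the description. The collector's well is at about (150,173), with its grille at (85,175). Next I'll confirm the choice in one crop and measure.

```bash
python3 - <<'E'
from h import *
a=snap('top');px=a['pixels']
cv2.imwrite('pics/c.png',cv2.cvtColor(cv2.resize(px[60:320,270:440],None,fx=3,fy=2.3*3/2.3*0.75,interpolation=cv2.INTER_CUBIC),cv2.COLOR_RGB2BGR))
W=cloud(a);hsv=cv2.cvtColor(px,cv2.COLOR_RGB2HSV)
blue=cv2.inRange(hsv,(105,120,40),(125,255,255))
sub=np.zeros_like(blue);sub[165:240,325:395]=blue[165:240,325:395]
def rect(mask,z,n):
    v,u=np.nonzero(mask);P=np.array([ray(a,x,y,z)[:2] for x,y in zip(u,v)],np.float32)
    r=cv2.minAreaRect(P*1000);print(n,len(P),r, 'median z',np.nanmedian(W[...,2][mask>0]))
zz=np.nan_to_num(W[...,2])
rect(sub*((zz>.062)&(zz<.08)),.07,'rib')
rect(sub*((zz>.032)&(zz<.046)),.04,'frame')
reg=np.zeros_like(blue);reg[110:245,40:200]=1
top=(reg*((zz>.078)&(zz<.092))).astype(np.uint8)
rect(top,.085,'collector')
cs,hi=cv2.findContours(top,cv2.RETR_CCOMP,cv2.CHAIN_APPROX_NONE)
for c,h in zip(cs,hi[0]):
    if h[3]>=0 and cv2.contourArea(c)>300:
        P=np.float32([ray(a,*p[0],.085)[:2] for p in c])*1000
        print('hole',c.reshape(-1,2).mean(0),cv2.minAreaRect(P))
E
```

```text
rib 251 ((455.9681396484375, -238.27992248535156), (54.81538391113281, 14.769879341125488), 12.989554405212402) median z 0.06955398692685143
frame 446 ((456.450927734375, -238.42425537109375), (89.67676544189453, 71.29462432861328), 12.03250789642334) median z 0.03962757495888336
collector 9561 ((557.41943359375, 178.8657684326172), (230.22085571289062, 171.4872589111328), 83.53890228271484) median z 0.08510538787423694
hole [148.88983051 173.75847458] ((550.7341918945312, 129.09506225585938), (91.06658172607422, 112.10525512695312), 83.78006744384766)
```

View pics/c.png

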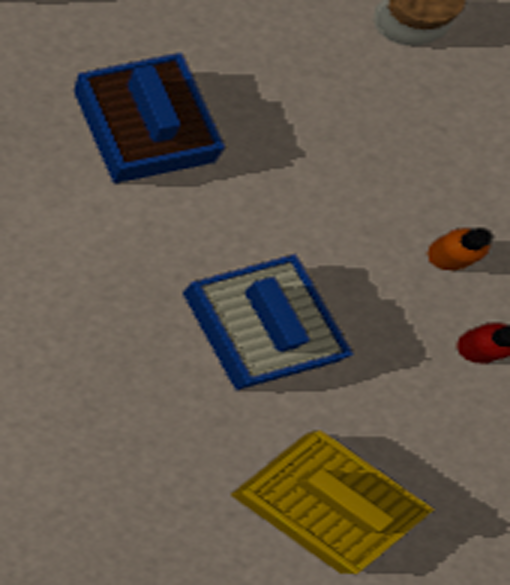

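The crop confirms it: white pleats in the middle cassette, brown above and yellow below. Fresh cassette: (0.456, -0.238), yaw 0.215. Well: (0.551, 0.129), yaw -0.113.

carry_out(
  moves=[
    [[0.018,-0.031,0],-0.117],
    [[0.036,-0.062,0],-0.234],
    [[0.054,-0.094,0],-0.35],
    [[0.072,-0.125,0],-0.468],
    [[0.09,-0.156,0],-0.585],
    [[0.107,-0.188,0],-0.7],
    [[0.125,-0.219,0],-0.82],
    [[0.143,-0.25,0],-0.935],
    [[0.16,-0.281,0],-1.05],
    [[0.178,-0.312,0],-1.17],
    [[0.196,-0.344,0],-1.286],
    [[0.214,-0.375,0],-1.4],
  ],
  hand=0,
  force=50,
)

```text
time_s: 1.15
position: [0.47, 0.1382, 0.2312]
tool_rot: [-3.141, 0.0, 1.275]
contact_force: [-0.1, -0.1, -1.3]
opening: 0.0429
finger_force: 0.0
```

carry_out(
  moves=[
    [[-0.001,-0.034,-0.008],-0.1],
    [[-0.002,-0.069,-0.016],-0.2],
    [[-0.004,-0.103,-0.025],-0.3],
    [[-0.005,-0.137,-0.033],-0.4],
    [[-0.006,-0.172,-0.042],-0.5],
    [[-0.008,-0.206,-0.05],-0.6],
    [[-0.009,-0.241,-0.06],-0.7],
    [[-0.01,-0.275,-0.07],-0.8],
    [[-0.012,-0.309,-0.08],-0.9],
    [[-0.013,-0.344,-0.09],-1.0],
    [[-0.014,-0.378,-0.101],-1.066],
    [[-0.014,-0.378,-0.101],-1.066],
  ],
)

```text
time_s: 2.15
position: [0.4555, -0.2436, 0.1286]
tool_rot: [3.139, 0.001, 0.208]
contact_force: [-0.7, 0.4, -0.1]
opening: 0.0426
finger_force: 0.0
```

```bash
python3 - <<'E'
from h import *
s=bot.get_state();print({k:np.round(v,4) for k,v in s.items()})
a=snap('top');b=snap('scene')
cv2.imwrite('pics/d.png',cv2.cvtColor(np.hstack([cv2.resize(a['pixels'][120:300,270:450],(400,400)),cv2.resize(b['pixels'][60:260,120:320],(400,400))]),cv2.COLOR_RGB2BGR))
E
```

```text
{'time_s': np.float64(2.15), 'joints': array([-0.5711,  0.3302,  1.7679, -0.0029,  1.0429,  0.7929]), 'qd': array([ 0.065 , -0.0388,  0.0274,  0.0609,  0.057 , -0.0121]), 'effort': array([ -1.6162, -41.2081, -20.061 ,  -0.3076,  -0.1154,   0.1001]), 'position': array([ 0.4555, -0.2436,  0.1286]), 'tool_rot': array([3.1394e+00, 1.3000e-03, 2.0820e-01]), 'contact_force': array([-0.6549,  0.3532, -0.1049]), 'torque': array([-0.0011, -0.0312, -0.0139]), 'finger_force': np.float64(0.0), 'opening': np.float64(0.0426)}
```

View pics/d.png

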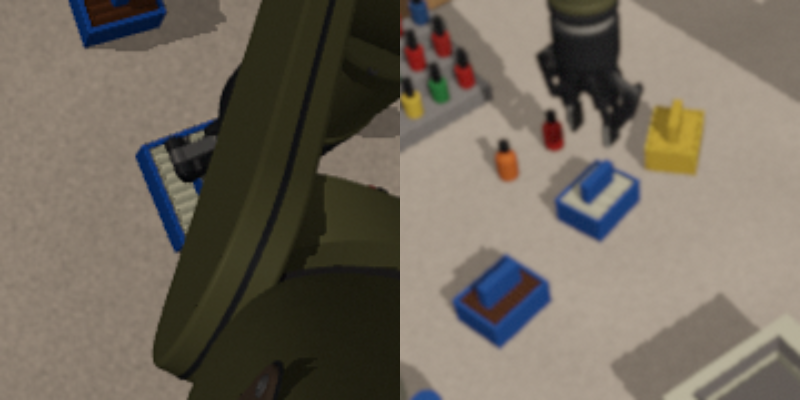

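The gripper stands above the white cassette, with its fingers either side of the rib (right half, around (600,130), and the rib below at (598,180)). The yellow cassette is clear of it. Now I'll descend and grip.

carry_out(
  moves=[
    [[0,0,-0.015],0],
    [[0,0,-0.03],0],
    [[0,0,-0.045],0],
    [[0,0,-0.058],0],
    [[0,0,-0.068],0],
    [[0,0,-0.076],0],
    [[0,0,-0.082],0],
    [[0,0,-0.084],0],
    [[0,0,-0.084],0],
    [[0,0,-0.084],0],
  ],
)

```text
time_s: 3.08
position: [0.456, -0.238, 0.0466]
tool_rot: [3.141, -0.0, 0.215]
contact_force: [1.0, -0.1, 0.2]
opening: 0.0427
finger_force: 0.0
```

carry_out(
  moves=[
    [[0,0,0],0],
    [[0,0,0],0],
    [[0,0,0],0],
    [[0,0,0],0],
    [[0,0,0],0],
    [[0,0,0],0],
    [[0,0,0],0],
    [[0,0,0],0],
  ],
  hand=1,
  force=50,
)

```text
time_s: 3.75
position: [0.4562, -0.2384, 0.0468]
tool_rot: [3.141, -0.001, 0.215]
contact_force: [0.0, -2.5, 6.0]
opening: 0.013
finger_force: 54.3
```

carry_out(
  moves=[
    [[0,0,0.01],0],
    [[0,0,0.025],0],
    [[0,0,0.045],0],
    [[0,0,0.065],0],
    [[0,0,0.085],0],
    [[0,0,0.105],0],
    [[0,0,0.12],0],
    [[0,0,0.13],0],
    [[0,0,0.13],0],
    [[0,0,0.13],0],
  ],
)

```text
time_s: 4.58
position: [0.4555, -0.2378, 0.1763]
tool_rot: [-3.142, -0.0, 0.215]
contact_force: [-0.1, 0.1, -1.8]
opening: 0.0128
finger_force: 53.4
```

carry_out(
  moves=[
    [[0.004,0.015,0],-0.015],
    [[0.012,0.046,0],-0.04],
    [[0.021,0.08,0],-0.07],
    [[0.03,0.117,0],-0.105],
    [[0.04,0.155,0],-0.14],
    [[0.05,0.192,0],-0.172],
    [[0.059,0.229,0],-0.205],
    [[0.068,0.264,0],-0.236],
    [[0.077,0.298,0],-0.266],
    [[0.085,0.329,0],-0.294],
    [[0.092,0.354,0],-0.316],
    [[0.095,0.367,0],-0.328],
  ],
)

```text
time_s: 5.58
position: [0.5504, 0.1323, 0.1744]
tool_rot: [-3.141, 0.003, -0.112]
contact_force: [0.1, -0.9, -0.9]
opening: 0.013
finger_force: 53.4
```

carry_out(
  moves=[
    [[0,0,0],0],
    [[0,0,-0.004],0],
    [[0,0,-0.012],0],
    [[0,0,-0.02],0],
    [[0,0,-0.026],0],
    [[0,0,-0.03],0],
    [[0,0,-0.03],0],
    [[0,0,-0.03],0],
  ],
)

```text
time_s: 6.25
position: [0.5505, 0.1285, 0.1459]
tool_rot: [3.141, 0.001, -0.114]
contact_force: [0.1, 0.9, -1.5]
opening: 0.013
finger_force: 53.4
```

```bash
python3 - <<'E'
from h import *
a=snap('top');b=snap('scene');p=b['pixels']
cv2.imwrite('pics/e.png',cv2.cvtColor(np.hstack([cv2.resize(a['pixels'][100:260,40:200],(400,400)),cv2.resize(p[200:360,240:400],(400,400))]),cv2.COLOR_RGB2BGR))
W=cloud(b);z=W[...,2];h=cv2.cvtColor(p,cv2.COLOR_RGB2HSV);bl=cv2.inRange(h,(105,120,40),(125,255,255))
m=(bl>0)&(W[...,1]>.03)&(W[...,1]<.25)&(z>.085)
print('blue pts x/y 2-98%',np.nanpercentile(W[m][:,:2],[2,98],axis=0),np.nanpercentile(z[m],[2,98]))
print(bot.get_state()['position'])
E
```

```text
blue pts x/y 2-98% [[0.51610533 0.0933685 ]
 [0.59645774 0.16713459]] [0.10421838 0.17173205]
[0.55103173 0.12878664 0.14659562]
```

View pics/e.png

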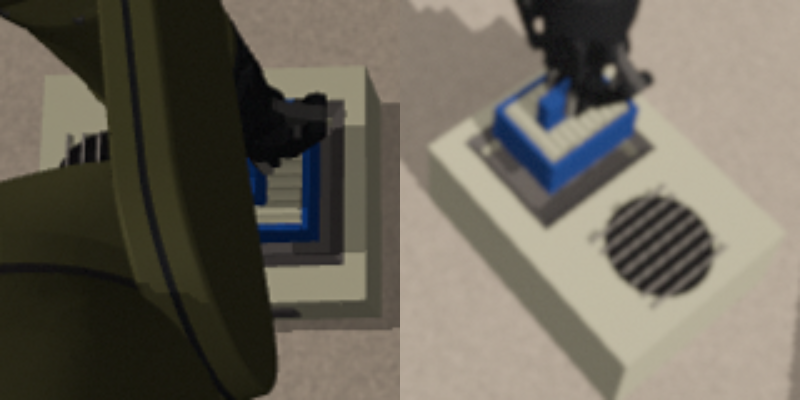

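The cassette hangs square over the well mouth, centred within a few mm (right half, about (565,130)). I'll lower it to the carriage and let go.

carry_out(
  moves=[
    [[0,0,-0.005],0],
    [[0,0,-0.01],0],
    [[0,0,-0.015],0],
    [[0,0,-0.02],0],
    [[0,0,-0.025],0],
    [[0,0,-0.029],0],
    [[0,0,-0.032],0],
    [[0,0,-0.034],0],
    [[0,0,-0.035],0],
    [[0,0,-0.035],0],
  ],
)

```text
time_s: 7.18
position: [0.5504, 0.129, 0.1114]
tool_rot: [3.141, 0.001, -0.113]
contact_force: [-2.6, -0.5, 2.7]
opening: 0.0126
finger_force: 53.9
```

carry_out(
  moves=[
    [[0,0,0],0],
    [[0,0,0],0],
    [[0,0,0],0],
    [[0,0,0],0],
    [[0,0,0],0],
    [[0,0,0.01],0],
    [[0,0,0.025],0],
    [[0,0,0.04],0],
    [[0,0,0.05],0],
    [[0,0,0.05],0],
    [[0,0,0.05],0],
  ],
  hand=0.2,
)

```text
time_s: 8.1
position: [0.5513, 0.1291, 0.1622]
tool_rot: [-3.141, -0.002, -0.113]
contact_force: [0.2, 0.4, -0.0]
opening: 0.0338
finger_force: 0.0
```

carry_out(
  moves=[
    [[0,0,0],0],
    [[0,0,0],0],
    [[0,0,0],0],
    [[0,0,0],0],
    [[0,0,0],0],
    [[0,0,0],0],
    [[0,0,0],0],
    [[0,0,0],0],
  ],
  hand=1,
)

```text
time_s: 8.77
position: [0.5507, 0.129, 0.1612]
tool_rot: [3.142, 0.0, -0.113]
contact_force: [-0.8, 1.6, 0.0]
opening: -0.0004
finger_force: 0.0
```

```bash
cat >> h.py <<'E'
def zrep(b):
    p=b['pixels'];W=cloud(b);z=W[...,2];bl=cv2.inRange(cv2.cvtColor(p,cv2.COLOR_RGB2HSV),(105,120,40),(125,255,255))
    m=(bl>0)&(W[...,1]>.03)&(W[...,1]<.25)&(W[...,0]>.45)&(W[...,0]<.65)&(z>.04)
    print('z hist',[(round(float(e),3),int(n)) for n,e in zip(*np.histogram(z[m],np.arange(.04,.19,.005))) if n])
E
python3 - <<'E'
from h import *
b=snap('scene','x.png');zrep(b)
cv2.imwrite('pics/f.png',cv2.cvtColor(cv2.resize(b['pixels'][200:360,240:400],(480,480)),cv2.COLOR_RGB2BGR))
s=bot.get_state();print(s['position'],s['opening'],s['contact_force'])
E
```

```text
z hist [(0.065, 11), (0.07, 60), (0.075, 66), (0.08, 63), (0.085, 67), (0.09, 63), (0.095, 75), (0.1, 103), (0.105, 123), (0.11, 20), (0.115, 27), (0.12, 30), (0.125, 32), (0.13, 54), (0.135, 108), (0.17, 4), (0.175, 4)]
[0.5507019  0.12901996 0.16124341] -0.0002174658735473052 [-0.2598348  -0.70199124 -0.25281751]
```

View pics/f.png

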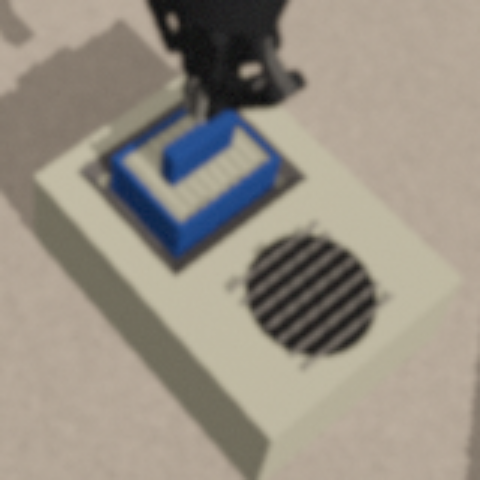

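The cassette stands level on the raised carriage: frame top about 0.105, rib top about 0.135. The shut fingers are above the rib at about (200,95). Now I'll press.

carry_out(
  moves=[
    [[0,0,-0.01],0],
    [[0,0,-0.02],0],
    [[0,0,-0.026],0],
    [[0,0,-0.031],0],
    [[0,0,-0.036],0],
    [[0,0,-0.041],0],
    [[0,0,-0.045],0],
    [[0,0,-0.049],0],
    [[0,0,-0.052],0],
    [[0,0,-0.054],0],
    [[0,0,-0.054],0],
    [[0,0,-0.054],0],
  ],
)

```text
time_s: 9.82
position: [0.5501, 0.1289, 0.1074]
tool_rot: [3.141, 0.001, -0.113]
contact_force: [-2.6, -0.2, 6.7]
opening: 0.0
finger_force: 3.4
```

carry_out(
  moves=[
    [[0,0,-0.001],0],
    [[0,0,-0.001],0],
    [[0,0,-0.001],0],
  ],
)

```text
time_s: 10.07
position: [0.55, 0.1289, 0.1065]
tool_rot: [3.141, 0.001, -0.113]
contact_force: [-2.8, -0.6, 6.9]
opening: 0.0002
finger_force: 3.5
```

Only spring force so far, so the carriage isn't at the stop yet.

carry_out(
  moves=[
    [[0,0,-0.001],0],
    [[0,0,-0.001],0],
    [[0,0,-0.002],0],
    [[0,0,-0.002],0],
  ],
)

```text
time_s: 10.4
position: [0.5501, 0.1289, 0.106]
tool_rot: [3.141, 0.0, -0.113]
contact_force: [-5.7, -1.8, 16.5]
opening: 0.0002
finger_force: 8.3
```

The force has risen to 16 N and the motion has stopped, so this is the hard stop. I'll let go.

carry_out(
  moves=[
    [[0,0,0.003],0],
    [[0,0,0.006],0],
    [[0,0,0.01],0],
    [[0,0,0.015],0],
    [[0,0,0.03],0],
    [[0,0,0.05],0],
    [[0,0,0.07],0],
    [[0,0,0.09],0],
    [[0,0,0.1],0],
    [[0,0,0.1],0],
    [[0,0,0.1],0],
    [[0,0,0.1],0],
  ],
)

```text
time_s: 11.4
position: [0.5498, 0.1289, 0.203]
tool_rot: [3.141, 0.002, -0.113]
contact_force: [-0.7, -0.0, 0.7]
opening: -0.0002
finger_force: 0.0
```

```bash
python3 - <<'E'
from h import *
b=snap('scene');zrep(b)
cv2.imwrite('pics/g.png',cv2.cvtColor(cv2.resize(b['pixels'][60:360,120:400],(560,600)),cv2.COLOR_RGB2BGR))
E
```

```text
z hist [(0.06, 34), (0.065, 51), (0.07, 66), (0.075, 70), (0.08, 78), (0.085, 152), (0.09, 31), (0.095, 21), (0.1, 28), (0.105, 27), (0.11, 37), (0.115, 138), (0.12, 4)]
```

View pics/g.png

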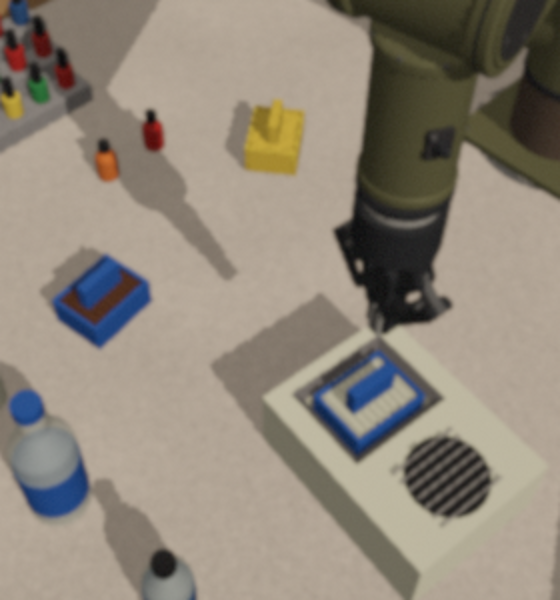

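The white cassette is down flush in the well (about (368,400)), with its frame top at about 0.086 and rib top at about 0.116. The brown cassette is untouched and the gripper is clear.

```bash
python3 -c "
from h import *
zrep(snap('scene'));print(bot.close_job())"
```

```text
z hist [(0.06, 24), (0.065, 68), (0.07, 63), (0.075, 67), (0.08, 82), (0.085, 147), (0.09, 26), (0.095, 27), (0.1, 28), (0.105, 22), (0.11, 41), (0.115, 141)]
the job is handed in; nothing more can be done
None
```

The fresh white-pleated filter cassette is latched in the collector's well and stayed down flush after I let go; the used brown cassette was left where it was, and the job is handed in at about 11.5 s.

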